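Park the microphone boom and try the Morse key

ROBOT

A 6-joint arm with a two-finger parallel gripper is mounted at the origin on the work surface. World frame = base frame: x ahead of the robot, y to its left, z up, the work surface at z = 0. Lengths are in m, angles in rad, forces in N, time in s.
With the tool pointing down it reaches from about 0.35 to 0.975 m from the base axis. Payload 4.9 kg.
Tool frame: the origin (TCP) lies midway between the tips of the shut fingers; the grasp point (between the pads) lies 19 mm behind it; z points along the fingers, x is the direction in which the jaws open and shut, and the axes are right-handed (so a half turn about z gives the same grasp; the last joint's range is limited). The gripper opens to 85 mm and grips with 20 to 120 N. Pads are 22 mm wide; open, the fingers measure 114 mm over their backs; the gripper's body (76 mm by 85 mm) begins 54 mm behind the grasp point. The pads swing forward as they close: fully open they stand 13 mm farther back than shut.
Start: joints at [-1.459, 0.053, 1.613, -0, 1.476, -0.119], TCP at [0.143, -0.608, 0.231] pointing down, gripper open.
Joint ranges: [-3.01, 3.01], [-1.01, 2.22], [0.06, 2.58], [-1.02, 4.17], [0.09, 2.62], [-3.14, 3.14]. Speed limits (rad/s): [2.57, 2.57, 3.14, 3.14, 3.14, 3.14].

INTERFACE

Orientations are given as a unit quaternion [x, y, z, w].
In Python, from cell import get_state, vision, r, finder gives the robot as it stands.
- The arm moves only by the tool apply_moves, never from a script. Its argument "targets" is a list of rows, each a list of 6 numbers: the shift along the world's x, y, z in mm, then the turn, a rotation vector about the world's x, y, z in degrees. A call has exactly 10 rows; each row shifts and turns the pose as measured when the row begins; what a row does not reach is not made up. A row lasts 1/8 s, in which the tool goes at most 62.5 mm and 10.7 degrees, less where a joint would pass 70% of its speed; a pose out of reach is approached as far as the arm can. A call is refused whole if a number of a shift passes 62.5 or a number of a turn 10.7, either way. A call with a gripper value outside its range is refused whole. "hand" is the opening, from 0 (shut) to 1 (fully open), set as the call begins (left out, the last holds). The fingers move at their own pace and stop on an object; "newtons" is the grip in N (left out, the last holds). Time passes only in rows, so rows that do not move let the fingers close, or fill a call up. It gives the time, the measured TCP pose, the force and the opening at its end, in the units of the state.
- get_state(): the state, without advancing time (a new reading comes with each control period).
- vision.grab_frame(name): name is "scene" or "top" or "wrist"; returns the picture (400x640x3 uint8, red, green, blue); there is no depth.
- vision.camera_params(name): a dict with "camera_matrix" (3x3 intrinsics, pixels), "extrinsics" (4x4, takes a point from world to camera coordinates). Camera axes: x right, y up, looking along -z (the intrinsics and any distortion apply to the point x, -y, -z); pixel columns grow to the right and rows downward; lengths in m; the calibration is good to about 2 mm. The wrist camera is an equidistant fisheye: a pixel r from the principal point sees the ray r / f radians off the axis. A picture is of the moment at which its call begins: read the wrist's pose just before it. camera_params takes no time and is no camera call; for the wrist camera it gives the pose at the moment of the call.
- r.finish_job(): hands the job in, once; it reports no verdict.
Trained networks look in the newest picture that a camera, given by its name, has taken for a name from the list of things; names that differ only in an ending like _2 or _b are one class to them, and where a whole thing is asked for, a point or a joint stands for the part that bears it (a point fixed in the world has none). Each returns a list of dicts, best first, with "p" (0 to 1); they miss things now and then, are a little off and sometimes report something else, mostly with a low value. They report only what shows in the picture. A call takes as long as a camera call. They do not tell look-alikes from the thing itself.
- finder.look_for(camera, thing): "at" ([column, row] in pixels, amid what is visible of it).
- finder.trace(camera, thing): "region" (400x640 bool, what is visible of it) and "at" ([column, row] in pixels, amid what is visible of it).
The state is a dict: "t": time; "joint_positions": joint angles; "dq": joint speeds; "effort": joint torques, N m; "tcp_pos": TCP position; "tcp_rot": TCP orientation; "contact_force": force on the tool from outside, world axes, zero at the start; "ft_torque": the same for the moment, N m; "gripper_width": opening from 0.0 (shut) to 1.0 (fully open).
Only numpy, scipy, OpenCV 4.12 (cv2) and the standard library are available. Lean on these libraries where they do the work, as an engineer would, in place of code of your own. Each camera call takes 0.05 s, during which the arm holds its last target. There are 200 camera calls.

TASK

Change the station over from voice to Morse. The counterweighted microphone boom hangs level across the Morse key: push it up from below, without flicking it, past its balance point so that it stays raised by itself when you let go. Only then press the black knob of the Morse key fully down and let it spring back; push and press only, do not pick up or shift the key, and leave the other things on the desk where they are.

Things in the scene. Friction and masses are not known exactly. Their poses are not given: they have to be found in the camera images.
- boom_pivot (a point): the boom's hinge on top of its stand, 160 mm above the desk; the stand is fixed to the desk (round dark foot 110 mm across, 22 mm high; post 16 mm thick). The frame's x is the level hinge axis, its y is the way the lowered boom points, z is up. The stand's place and yaw vary (boom roughly along world +y, up to 0.3 rad either way).
- boom_rod (a point): a point on the centreline of the boom's bare rod, 120 mm from the hinge; it rises with the boom (y along the boom towards the microphone). The rod is 12 mm thick and is bare from 20 to 170 mm from the hinge; beyond that is an in-line microphone, 22 mm then 38 mm thick, ending 260 mm from the hinge. A round steel counterweight (44 mm across, 26 mm thick) sits on a short cranked tail 35 mm behind and 37 mm above the hinge.
- boom (a joint): boom angle in rad: 0 = resting level on its lower stop (160 mm above the desk), 1.45 = nearly upright on its upper stop. Balance point about 0.72: let go below it, the boom sinks back to 0; beyond it, it swings on slowly by itself to 1.45 in about a second or two and rests there. It takes about 1 N upwards at 120 mm from the hinge.
- key_knob (a point): centre of the top face of the Morse key's round black knob, 26 to 30 mm across, top 56 mm above the desk, at the -x end of the key's lever (frame x runs along the key from knob to rear). The lever is brass, 12 mm wide, hinged 60 mm behind the knob.
- morse_key (a joint): Morse key lever angle in rad: 0 = up, 0.09 = fully down (knob about 5 mm lower). Sprung: it needs 1 to 4 N on the knob, then springs back.
- key_foot (a point): centre of the underside of the Morse key's black base, 130 x 60 x 16 mm, loose on the desk, key weighs about 1 kg; x runs from the knob end to the rear end. The knob's centre is 45 mm from this point towards -x. It lies below the lowered boom, 120 to 210 mm along it from the stand.
- mug: white mug, 80 mm across, 90 mm tall; loose on the desk, to be left alone; origin at the centre of its underside
- handheld: handheld radio standing upright, 34 x 58 x 110 mm plus a stub aerial, 198 mm tall in all; loose on the desk, to be left alone; origin at the centre of its underside
- tape: roll of black tape lying flat, 80 mm across, 19 mm thick; loose on the desk, to be left alone; origin at the centre of its underside
- driver: screwdriver lying flat, 160 mm long; loose on the desk, to be left alone; origin at the centre of its underside
- clock: small desk clock, 30 x 90 x 55 mm tall; loose on the desk, to be left alone; origin at the centre of its underside
- adaptor: coaxial adaptor standing on end, 22 mm across, 42 mm tall; loose on the desk, to be left alone; origin at the centre of its underside
There are look-alikes about, which are no part of the job. Leave any green or turquoise look-alike of the part that bears key_knob alone.

How it is judged:
By the outcome, as a careful person would: the job done as asked, in the order asked, and still so for the second after the job is handed in, with the robot touching nothing.
It also fails if it takes over 45 s, if anything falls off the work surface, if the arm or the gripper's body presses on something with over 40 N, if the wrist force passes 120 N, or if a joint passes its speed limit or range.

## Working session

There is one attempt and no reset: what is moved stays moved. The work goes in short steps, Python scripts to look and compute and a tool call to move; the robot and the scene stay as the last step left them, time stands still between calls to the robot, and variables do not carry over. Pictures are saved under pics/ and viewed, about 8 in all and at most 12, crops included, and the job is handed in when it is done.

Besides the shell and the picture viewer there is one more tool, called after ">>>" as name(argument=value, ...), one argument or row to a line, values as JSON. apply_moves: Moves the arm, as the interface text tells. Its arguments: {"type":"object","properties":{"targets":{"type":"array"},"hand":{"type":"number"},"newtons":{"type":"number"}},"required":["targets"]}

```bash
mkdir -p pics; ls
python3 - <<'E'
from cell import get_state, vision, r, finder
import cv2, numpy as np
for c in ("scene","top"):
    im=vision.grab_frame(c); cv2.imwrite(f"pics/{c}0.png",im[:,:,::-1])
    p=vision.camera_params(c); print(c,np.round(p["camera_matrix"],1).tolist(),np.round(p["extrinsics"],3).tolist(),[k for k in p])
    for t in ("boom_pivot","boom_rod","key_knob","key_foot"):
        print(t,[(np.round(d["at"],1).tolist(),round(d["p"],2)) for d in finder.look_for(c,t)][:5])
s=get_state();print(s["t"],s["tcp_pos"],s["tcp_rot"],s["contact_force"])
E
```

```text
pics
scene [[472.8, 0.0, 314.3], [0.0, 472.8, 198.7], [0.0, 0.0, 1.0]] [[-0.243, 0.97, -0.011, 0.196], [-0.731, -0.176, 0.66, 0.351], [0.638, 0.168, 0.751, -1.538], [0.0, 0.0, 0.0, 1.0]] ['camera_matrix', 'extrinsics']
boom_pivot [([258.7, 173.1], 0.63)]
boom_rod [([298.6, 162.0], 0.6)]
key_knob [([480.4, 272.7], 0.73), ([425.6, 188.6], 0.71), ([319.4, 204.6], 0.68)]
key_foot [([316.7, 216.0], 0.73), ([475.9, 276.1], 0.73), ([257.6, 174.5], 0.44)]
top [[412.9, 0.0, 320.0], [0.0, 412.9, 194.2], [0.0, 0.0, 1.0]] [[0.013, -1.0, -0.005, -0.03], [0.989, 0.012, 0.148, -0.602], [-0.148, -0.007, 0.989, -0.966], [0.0, 0.0, 0.0, 1.0]] ['camera_matrix', 'extrinsics']
boom_pivot [([392.3, 214.0], 0.91)]
boom_rod [([349.1, 214.8], 0.89)]
key_knob [([330.0, 216.1], 0.64), ([230.0, 262.4], 0.57), ([175.7, 171.5], 0.56)]
key_foot [([176.6, 179.2], 0.92), ([332.3, 205.5], 0.79)]
0.5 [ 0.14295923 -0.60841243  0.23129448] [ 7.83827631e-01 -6.20978458e-01 -2.11394780e-05  5.14622786e-06] [ 0.52972054  0.64297427 -0.48541024]
```

View pics/scene0.png

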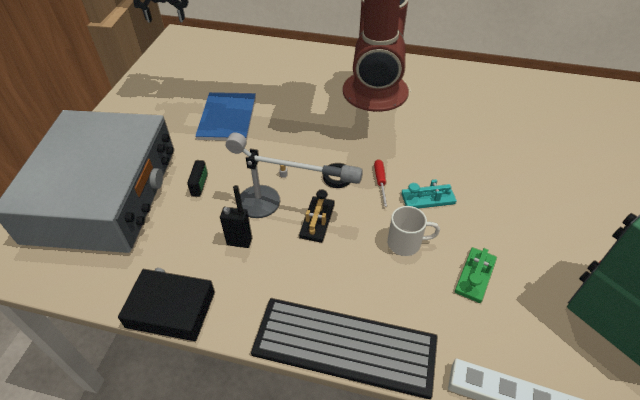

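View pics/top0.png

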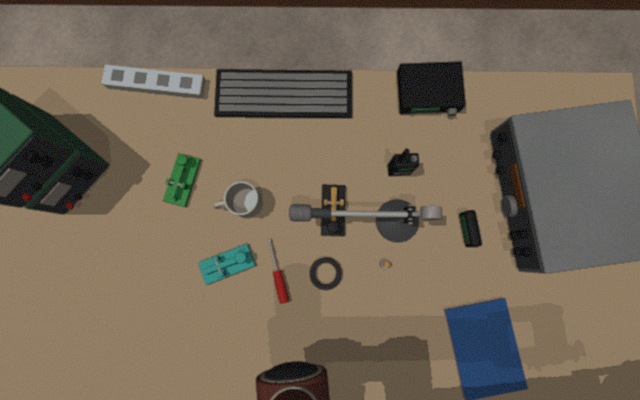

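The black and brass key below the boom, at scene (320,215) and top (333,210), is the one to press. The turquoise one at scene (430,195) and the green one at scene (477,272) are look-alikes. I'll confirm this with a crop and localise it.

```bash
cat > h.py <<'E'
from cell import get_state, vision, r, finder
import cv2, numpy as np
def ray(c,px):
    p=vision.camera_params(c);K=p["camera_matrix"];E=np.array(p["extrinsics"])
    d=np.array([(px[0]-K[0][2])/K[0][0],-(px[1]-K[1][2])/K[1][1],-1.])
    R=E[:3,:3];return -R.T@E[:3,3], R.T@d/np.linalg.norm(d)
def atz(c,px,z):
    o,d=ray(c,px);return o+d*(z-o[2])/d[2]
def tri(a,b):
    (o,d),(p,e)=ray("scene",a),ray("top",b)
    s=np.linalg.lstsq(np.c_[d,-e],p-o,rcond=None)[0]
    x,y=o+d*s[0],p+e*s[1];return (x+y)/2,np.linalg.norm(x-y)
def proj(c,P):
    p=vision.camera_params(c);E=np.array(p["extrinsics"]);q=E[:3,:3]@P+E[:3,3]
    K=p["camera_matrix"];return [K[0][2]+K[0][0]*q[0]/-q[2],K[1][2]-K[1][1]*q[1]/-q[2]]
E
python3 - <<'E'
from h import *
a=cv2.imread("pics/scene0.png")[140:250,220:380];b=cv2.imread("pics/top0.png")[170:260,270:450]
a=cv2.resize(a,None,fx=4,fy=4,interpolation=2);b=cv2.resize(b,None,fx=4,fy=4,interpolation=2)
cv2.imwrite("pics/a.png",a);cv2.imwrite("pics/b.png",b)
print("scene->z:",atz("scene",(258.7,173.1),.16),atz("scene",(298.6,162),.16))
print("top:",atz("top",(392.3,214),.16),atz("top",(349.1,214.8),.16))
print("mug etc")
for t in ("mug","handheld","tape","adaptor","driver","clock"):
    d=finder.look_for("top",t); 
    if d: print(t,d[0]["p"],np.round(atz("top",d[0]["at"],.03),3))
E
```

```text
scene->z: [ 0.59007787 -0.1824802   0.16      ] [ 0.5343763  -0.10391044  0.16      ]
top: [ 0.54363704 -0.17921808  0.16      ] [ 0.54073295 -0.08645179  0.16      ]
mug etc
mug 0.64 [0.58  0.167 0.03 ]
handheld 0.88 [ 0.681 -0.236  0.03 ]
adaptor 0.64 [ 0.434 -0.182  0.03 ]
driver 0.7 [0.379 0.073 0.03 ]
clock 0.8 [ 0.515 -0.383  0.03 ]
```

View pics/a.png

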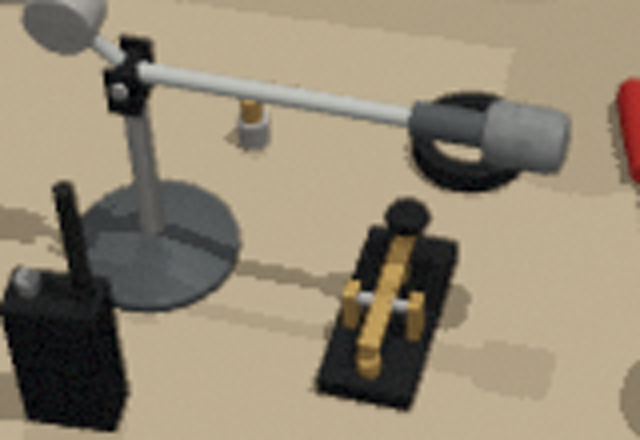

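View pics/b.png

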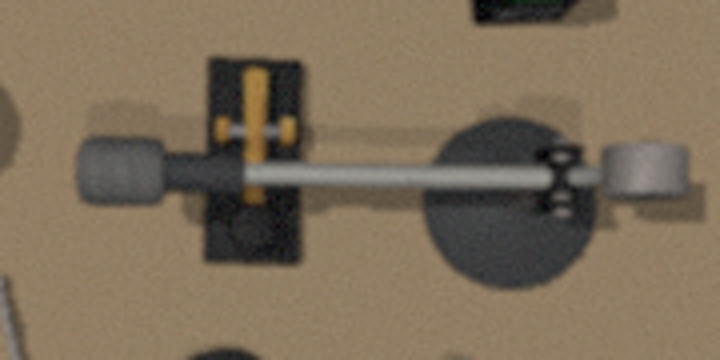

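Run:
```python
from h import *
for n,a,b,z in (("knob",(321.9,193.3),(333.2,226.6),.056),("pivot",(253,158.5),(410,214.5),.16),("rodend",(323,168.7),(330.8,213.7),.16),("mictip",(360,175),(291,212.7),.16),("foot",(297.5+19.5,216.5),(333.2,210),.016)):
    print(n,np.round(atz("scene",a,z),4),np.round(atz("top",b,z),4),[np.round(v,4) for v in tri(a,b)])
```

```text
knob [ 0.5256 -0.0504  0.056 ] [ 0.5223 -0.0552  0.056 ] [array([ 0.5222, -0.0533,  0.0517]), np.float64(0.0041)]
pivot [ 0.5478 -0.2106  0.16  ] [ 0.543  -0.2172  0.16  ] [array([ 0.543 , -0.2156,  0.1549]), np.float64(0.0053)]
rodend [ 0.5425 -0.0439  0.16  ] [ 0.5426 -0.0471  0.16  ] [array([ 0.5423, -0.0456,  0.1596]), np.float64(0.0031)]
mictip [0.5426 0.0417 0.16  ] [0.5437 0.0385 0.16  ] [array([0.5434, 0.0401, 0.1604]), np.float64(0.0033)]
foot [ 0.5687 -0.0526  0.016 ] [ 0.5666 -0.0559  0.016 ] [array([ 0.5667, -0.0546,  0.0132]), np.float64(0.0029)]
```

Estimates: pivot at about (0.543, -0.215), boom along +y, rod point at about (0.543, -0.095, 0.16), knob at about (0.523, -0.053, 0.056). The plan is to bring the shut fingers in from -x, tilted, slide them under the rod and lift along its arc.

>>> apply_moves(
  targets=[
    [30,50,0,0,0,-10],
    [30,50,0,0,0,-3.2],
    [30,50,0,0,-10,0],
    [30,50,0,0,-10,0],
    [30,50,0,0,-10,0],
    [30,50,0,0,-10,0],
    [30,50,0,0,-10,0],
    [30,50,0,0,-10,0],
    [30,50,0,0,0,0],
    [30,50,0,0,0,0],
  ],
  hand=0,
)

```text
t: 2.05
tcp_pos: [0.4726, -0.1252, 0.2352]
tcp_rot: [-0.605, 0.609, -0.359, 0.365]
contact_force: [0.9, -1.2, -0.6]
gripper_width: -0.002
```

```bash
cat > s.py <<'E'
from cell import get_state
import numpy as np
from scipy.spatial.transform import Rotation as R
s=get_state();M=R.from_quat(s["tcp_rot"]).as_matrix()
print(s["t"],np.round(s["tcp_pos"],4),"z",np.round(M[:,2],3),"x",np.round(M[:,0],3),"q",np.round(s["joint_positions"],3),"F",np.round(s["contact_force"],1),s["gripper_width"])
E
python3 s.py
```

```text
2.05 [ 0.4726 -0.1252  0.2352] z [ 0.88   0.004 -0.475] x [-0.001 -1.    -0.01 ] q [-0.798 -1.01   2.583  0.928  0.912  0.44 ] F [ 0.9 -1.2 -0.6] -0.0021856107316886326
```

>>> apply_moves(
  targets=[
    [15,5,0,0,0,0],
    [10,5,-10,0,0,0],
    [0,4,-20,0,0,0],
    [0,4,-20,0,0,0],
    [0,4,-20,0,0,0],
    [0,4,-20,0,0,0],
    [0,2,-20,0,0,0],
    [0,0,0,0,0,0],
    [0,0,0,0,0,0],
    [0,0,0,0,0,0],
  ],
)

```text
t: 3.3
tcp_pos: [0.5172, -0.0942, 0.1314]
tcp_rot: [0.613, -0.602, 0.357, -0.367]
contact_force: [-0.0, -1.1, -0.4]
gripper_width: -0.001
```

```bash
python3 s.py
```

```text
3.3 [ 0.5172 -0.0942  0.1314] z [ 0.88   0.02  -0.475] x [ 0.021 -1.    -0.004] q [-0.612 -0.622  2.582  1.255  0.581  0.04 ] F [-0.  -1.1 -0.4] -0.0006445290845567455
```

>>> apply_moves(
  targets=[
    [0,0,-8,0,0,0],
    [0,0,-8,0,0,0],
    [5,0,0,0,0,0],
    [8,0,0,0,0,0],
    [8,0,0,0,0,0],
    [8,0,0,0,0,0],
    [8,0,0,0,0,0],
    [6,0,0,0,0,0],
    [0,0,0,0,0,0],
    [0,0,0,0,0,0],
  ],
)

```text
t: 4.55
tcp_pos: [0.5658, -0.0957, 0.121]
tcp_rot: [0.612, -0.599, 0.361, -0.368]
contact_force: [0.5, -0.5, -0.5]
gripper_width: 0.0
```

```bash
python3 s.py
python3 - <<'E'
from h import *
im=vision.grab_frame("scene")[100:250,180:400]
cv2.imwrite("pics/c.png",cv2.resize(im[:,:,::-1],None,fx=3,fy=3,interpolation=2))
E
```

```text
4.55 [ 0.5658 -0.0957  0.121 ] z [ 0.883  0.017 -0.469] x [ 0.021 -1.     0.002] q [-0.529 -0.383  2.464  1.483  0.481 -0.182] F [ 0.5 -0.5 -0.5] 0.0004428321272182634
```

View pics/c.png

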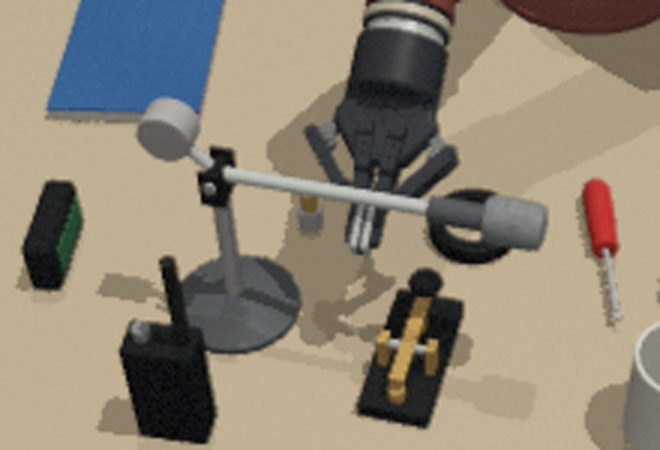

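The fingers lie under the rod about 120 mm from the hinge and nothing else is touched. Now a slow lift along the arc.

>>> apply_moves(
  targets=[
    [0,0,4,0,0,0],
    [0,0,5,0,0,0],
    [0,0,6,0,0,0],
    [0,0,6,0,0,0],
    [0,-0.5,6,0,0,0],
    [0,-0.5,6,0,0,0],
    [0,-1,6,0,0,0],
    [0,-1,6,0,0,0],
    [0,-1.5,6,0,0,0],
    [0,-1.5,6,0,0,0],
  ],
)

```text
t: 5.85
tcp_pos: [0.5642, -0.102, 0.1805]
tcp_rot: [0.612, -0.6, 0.361, -0.367]
contact_force: [-0.0, -0.5, -1.2]
gripper_width: 0.002
```

```bash
python3 s.py
python3 - <<'E'
from h import *
im=vision.grab_frame("scene")[60:250,160:400]
cv2.imwrite("pics/d.png",cv2.resize(im[:,:,::-1],None,fx=3,fy=3,interpolation=2))
E
```

```text
5.85 [ 0.5642 -0.102   0.1805] z [ 0.883  0.016 -0.47 ] x [ 0.019 -1.     0.002] q [-0.547 -0.533  2.443  1.18   0.537  0.155] F [-0.  -0.5 -1.2] 0.001976393595174862
```

View pics/d.png

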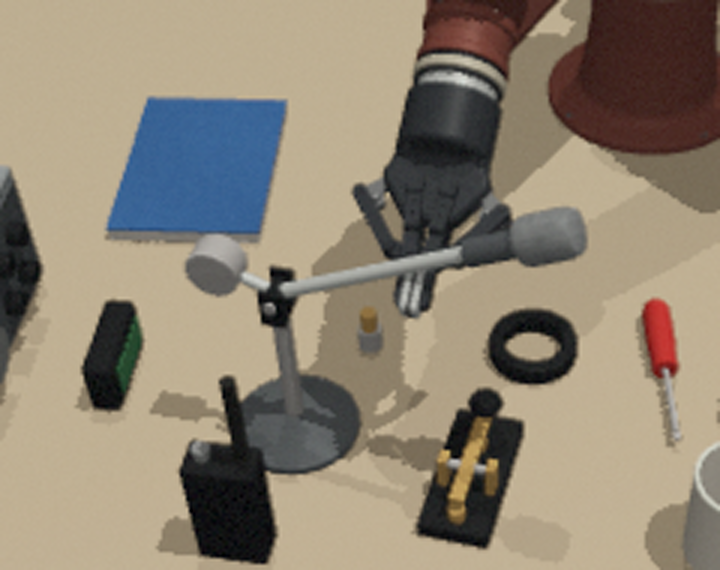

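The boom is on the fingers at about 0.4 rad and the contact point is on the bare rod. I'll continue along the arc.

>>> apply_moves(
  targets=[
    [0,-2,5,0,0,0],
    [0,-2,5,0,0,0],
    [0,-2.5,5,0,0,0],
    [0,-3,5,0,0,0],
    [0,-3,5,0,0,0],
    [0,-3,4,0,0,0],
    [0,-3.5,4,0,0,0],
    [0,-4,4,0,0,0],
    [0,-4,4,0,0,0],
    [0,-4,4,0,0,0],
  ],
)

```text
t: 7.15
tcp_pos: [0.5648, -0.1355, 0.2303]
tcp_rot: [0.612, -0.599, 0.362, -0.367]
contact_force: [0.0, -0.5, 0.8]
gripper_width: 0.002
```

```bash
python3 s.py
python3 - <<'E'
from h import *
im=vision.grab_frame("scene")[40:250,160:400]
cv2.imwrite("pics/e.png",cv2.resize(im[:,:,::-1],None,fx=2.5,fy=2.5,interpolation=2))
E
```

```text
7.15 [ 0.5648 -0.1355  0.2303] z [ 0.883  0.016 -0.468] x [ 0.019 -1.     0.002] q [-0.63  -0.574  2.38   1.07   0.654  0.26 ] F [ 0.  -0.5  0.8] 0.0016846796326908259
```

View pics/e.png

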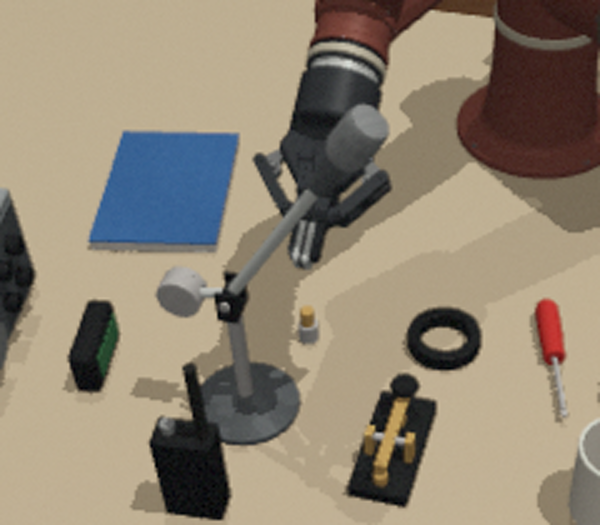

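>>> apply_moves(
  targets=[
    [0,-3,2,0,0,0],
    [0,-3,2,0,0,0],
    [0,0,0,0,0,0],
    [0,0,0,0,0,0],
    [0,0,0,0,0,0],
    [0,0,0,0,0,0],
    [0,0,0,0,0,0],
    [0,0,0,0,0,0],
    [0,0,0,0,0,0],
    [0,0,0,0,0,0],
  ],
)

```text
t: 8.45
tcp_pos: [0.5649, -0.1421, 0.2348]
tcp_rot: [0.612, -0.6, 0.362, -0.367]
contact_force: [0.6, -0.2, -0.6]
gripper_width: 0.003
```

```bash
python3 s.py
python3 - <<'E'
from h import *
im=vision.grab_frame("scene")[0:250,160:400]
cv2.imwrite("pics/f.png",cv2.resize(im[:,:,::-1],None,fx=2.4,fy=2.4,interpolation=2))
E
```

```text
8.45 [ 0.5649 -0.1421  0.2348] z [ 0.884  0.016 -0.468] x [ 0.019 -1.     0.003] q [-0.646 -0.571  2.37   1.069  0.669  0.257] F [ 0.6 -0.2 -0.6] 0.0027543378195146115
```

View pics/f.png

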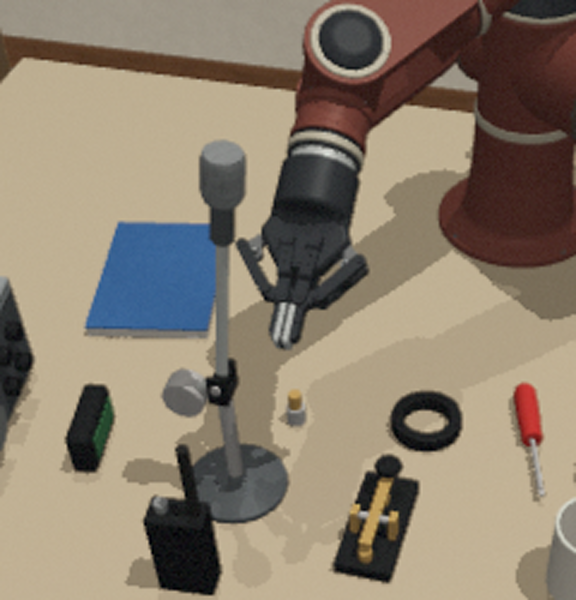

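The boom is up by itself on its upper stop. Now I'll bring the fingers over the knob, pointing down.

>>> apply_moves(
  targets=[
    [-4,11,0,0,0,0],
    [-4,11,0,0,9,0],
    [-4,11,0,0,9,0],
    [-4,11,0,0,9,0],
    [-5,11,-10,0,9,0],
    [-5,11,-15,0,9,0],
    [-5,11,-15,0,9,0],
    [-5,11,-15,0,8,0],
    [-5,0,-15,0,0,0],
    [0,0,-15,0,0,0],
  ],
)

```text
t: 9.75
tcp_pos: [0.521, -0.0482, 0.1484]
tcp_rot: [0.711, -0.704, -0.005, -0.001]
contact_force: [-0.6, -0.4, -0.6]
gripper_width: 0.001
```

```bash
python3 s.py
python3 - <<'E'
from h import *
t=vision.grab_frame("top");s=vision.grab_frame("scene")
for c in ("scene","top"): print(c,[(np.round(d["at"],1).tolist(),round(d["p"],2),np.round(atz(c,d["at"],.05),3)) for d in finder.look_for(c,"key_knob")])
a=cv2.resize(s[150:250,260:380],None,fx=4,fy=4,interpolation=2);b=cv2.resize(t[170:270,280:360],None,fx=4,fy=4,interpolation=2)
cv2.imwrite("pics/g.png",np.hstack([a,b])[:,:,::-1])
E
```

```text
9.75 [ 0.521  -0.0482  0.1484] z [-0.005  0.009 -1.   ] x [ 0.01  -1.    -0.009] q [-0.239 -0.122  1.925  0.008  1.346  1.321] F [-0.6 -0.4 -0.6] 0.001278806172602431
scene [([318.7, 204.6], 0.75, array([ 0.558, -0.051,  0.05 ]))]
top [([174.8, 169.7], 0.8, array([0.658, 0.336, 0.05 ])), ([227.1, 263.4], 0.72, array([0.432, 0.196, 0.05 ])), ([329.8, 261.1], 0.38, array([ 0.441, -0.048,  0.05 ]))]
```

View pics/g.png

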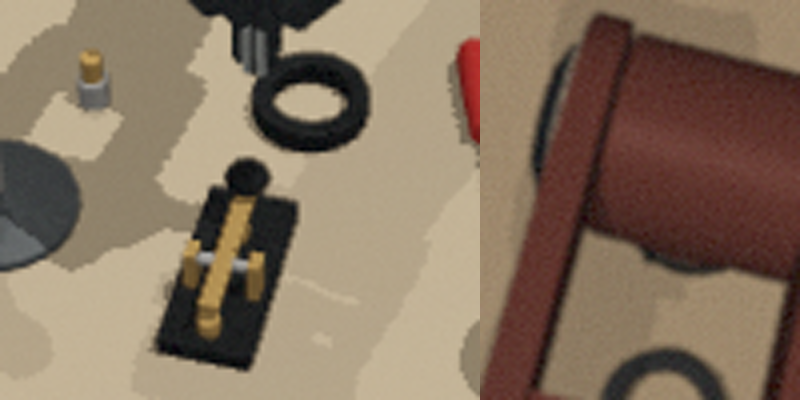

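The black knob is unobstructed at scene (322,193) and the key hasn't moved. I'll descend to just above it.

>>> apply_moves(
  targets=[
    [1,-2,-14,0,0,0],
    [1,-3,-14,0,0,0],
    [0,0,-14,0,0,0],
    [0,0,-14,0,0,0],
    [0,0,-12,0,0,0],
    [0,0,-6,0,0,0],
    [0,0,-4,0,0,0],
    [0,0,0,0,0,0],
    [0,0,0,0,0,0],
    [0,0,0,0,0,0],
  ],
)

```text
t: 11.2
tcp_pos: [0.5237, -0.055, 0.0678]
tcp_rot: [0.71, -0.705, -0.003, -0.002]
contact_force: [-0.8, -0.2, -0.4]
gripper_width: 0.001
```

```bash
python3 s.py
python3 - <<'E'
from h import *
s=vision.grab_frame("scene")
cv2.imwrite("pics/i.png",cv2.resize(s[140:250,260:380],None,fx=5,fy=5,interpolation=2)[:,:,::-1])
print(proj("scene",get_state()["tcp_pos"]))
E
```

```text
11.2 [ 0.5237 -0.055   0.0678] z [-0.001  0.008 -1.   ] x [ 0.007 -1.    -0.008] q [-0.25  -0.018  1.973  0.008  1.19   1.31 ] F [-0.8 -0.2 -0.4] 0.0005058446393984852
[np.float64(320.23707487130093), np.float64(189.21047676076728)]
```

View pics/i.png

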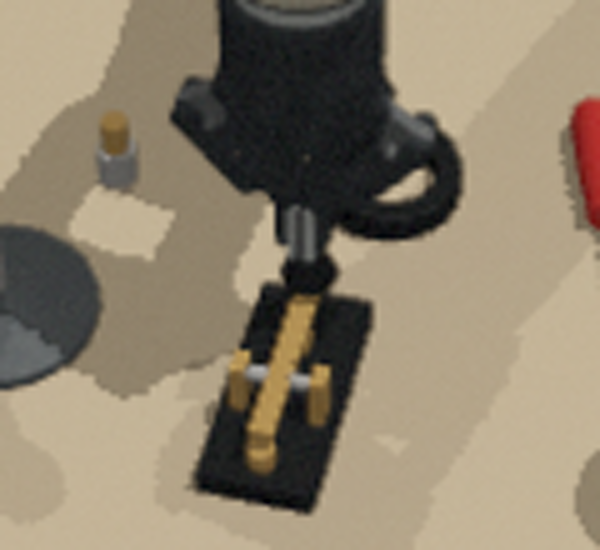

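The fingertips are above the knob. After a 1.5 mm correction in y I'll press.

>>> apply_moves(
  targets=[
    [0,1.5,-2,0,0,0],
    [0,0,-3,0,0,0],
    [0,0,-3,0,0,0],
    [0,0,-2,0,0,0],
    [0,0,-2,0,0,0],
    [0,0,-2,0,0,0],
    [0,0,-1,0,0,0],
    [0,0,-1,0,0,0],
    [0,0,0,0,0,0],
    [0,0,0,0,0,0],
  ],
)

```text
t: 12.5
tcp_pos: [0.5234, -0.0535, 0.0519]
tcp_rot: [0.71, -0.704, -0.004, -0.002]
contact_force: [-1.9, -0.4, 3.9]
gripper_width: -0.003
```

```bash
python3 s.py
```

```text
12.5 [ 0.5234 -0.0535  0.0519] z [-0.003  0.008 -1.   ] x [ 0.007 -1.    -0.008] q [-0.247  0.005  1.98   0.008  1.161  1.313] F [-1.9 -0.4  3.9] -0.002944968269201565
```

>>> apply_moves(
  targets=[
    [0,0,-1,0,0,0],
    [0,0,-1,0,0,0],
    [0,0,0,0,0,0],
    [0,0,0,0,0,0],
    [0,0,0,0,0,0],
    [0,0,0,0,0,0],
    [0,0,0,0,0,0],
    [0,0,0,0,0,0],
    [0,0,0,0,0,0],
    [0,0,0,0,0,0],
  ],
)

```text
t: 13.75
tcp_pos: [0.5233, -0.0535, 0.0506]
tcp_rot: [0.71, -0.704, -0.004, -0.002]
contact_force: [-2.8, 0.1, 3.6]
gripper_width: -0.001
```

```bash
python3 s.py
```

```text
13.75 [ 0.5233 -0.0535  0.0506] z [-0.004  0.008 -1.   ] x [ 0.008 -1.    -0.008] q [-0.247  0.007  1.98   0.007  1.16   1.313] F [-2.8  0.1  3.6] -0.0013376960594236667
```

>>> apply_moves(
  targets=[
    [0,0,-1,0,0,0],
    [0,0,-1,0,0,0],
    [0,0,0,0,0,0],
    [0,0,0,0,0,0],
    [0,0,0,0,0,0],
    [0,0,0,0,0,0],
    [0,0,0,0,0,0],
    [0,0,0,0,0,0],
    [0,0,0,0,0,0],
    [0,0,0,0,0,0],
  ],
)

```text
t: 15.0
tcp_pos: [0.5233, -0.0535, 0.0506]
tcp_rot: [0.71, -0.704, -0.005, -0.001]
contact_force: [-3.2, 0.2, 4.6]
gripper_width: -0.003
```

```bash
python3 s.py
```

```text
15.0 [ 0.5233 -0.0535  0.0506] z [-0.005  0.008 -1.   ] x [ 0.008 -1.    -0.008] q [-0.247  0.008  1.979  0.007  1.161  1.313] F [-3.2  0.2  4.6] -0.0032295478692109425
```

It stalls at z = 0.0506, 5.4 mm down, so that looks like the stop. I'll push once more, a little harder, to be sure, then release.

>>> apply_moves(
  targets=[
    [0,0,-2,0,0,0],
    [0,0,-2.5,0,0,0],
    [0,0,-3,0,0,0],
    [0,0,-3,0,0,0],
    [0,0,-3,0,0,0],
    [0,0,-3,0,0,0],
    [0,0,-3,0,0,0],
    [0,0,-3,0,0,0],
    [0,0,-3,0,0,0],
    [0,0,-3,0,0,0],
  ],
)

```text
t: 16.25
tcp_pos: [0.5233, -0.0536, 0.0497]
tcp_rot: [0.711, -0.703, -0.013, 0.006]
contact_force: [-12.8, 2.2, 23.4]
gripper_width: -0.001
```

```bash
python3 s.py
```

```text
16.25 [ 0.5233 -0.0536  0.0497] z [-0.026  0.01  -1.   ] x [ 0.011 -1.    -0.01 ] q [-0.245  0.023  1.966  0.004  1.18   1.313] F [-12.8   2.2  23.4] -0.0009453434951400383
```

The force went to 23 N with hardly any more travel, so the key is fully down. Release and retreat.

>>> apply_moves(
  targets=[
    [0,0,1,0,0,0],
    [0,0,2,0,0,0],
    [0,0,3,0,0,0],
    [0,0,6,0,0,0],
    [0,0,15,0,0,0],
    [0,0,20,0,0,0],
    [-20,0,20,0,0,0],
    [-30,0,20,0,0,0],
    [-30,0,20,0,0,0],
    [0,0,0,0,0,0],
  ],
)

```text
t: 17.5
tcp_pos: [0.4435, -0.054, 0.1647]
tcp_rot: [0.711, -0.703, -0.009, 0.003]
contact_force: [1.0, -0.4, 1.0]
gripper_width: 0.002
```

```bash
python3 s.py
python3 - <<'E'
from h import *
s=vision.grab_frame("scene")
o=cv2.imread("pics/scene0.png")[:,:,::-1]
a=cv2.resize(s[160:260,270:370],None,fx=4,fy=4,interpolation=2);b=cv2.resize(o[160:260,270:370],None,fx=4,fy=4,interpolation=2)
c=cv2.resize(s[0:260,160:420],(400,400))
cv2.imwrite("pics/j.png",np.vstack([np.hstack([a,b])[:,:,:],])[:,:,::-1])
cv2.imwrite("pics/k.png",c[:,:,::-1])
E
```

```text
17.5 [ 0.4435 -0.054   0.1647] z [-0.018  0.008 -1.   ] x [ 0.011 -1.    -0.008] q [-0.29  -0.333  2.073  0.003  1.421  1.269] F [ 1.  -0.4  1. ] 0.0022217879222468807
```

View pics/j.png

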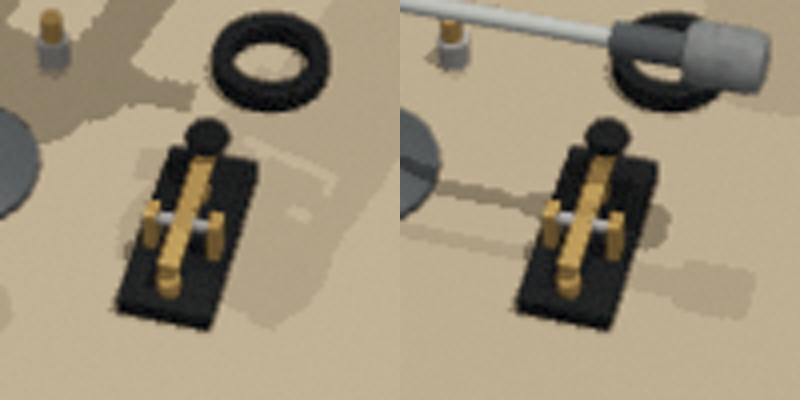

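View pics/k.png

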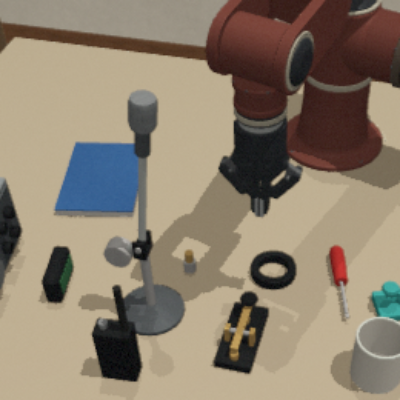

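The boom is upright. The key is at the same pixels as before, with its knob sprung back, and everything else is where it was. Handing in.

```bash
python3 -c "
from cell import r
print(r.finish_job())"
```

```text
the job is handed in; nothing more can be done
None
```

I raised the boom, then pressed the black Morse key and let it spring back. The job was handed in at about 17.6 s of the 45 s allowed.

- **Boom:** I lifted it slowly from below with the shut fingers, along its arc, to past the balance point. It swung on by itself and stood upright, clear of the gripper, in both pictures I looked at after that.
- **Key:** I pressed the knob about 6 mm down until it stopped. At the stop the force rose to 23 N upwards and 13 N sideways with almost no more travel. After release, the last picture shows the knob up and the key at the same pixels as at the start. The green and turquoise look-alikes were not touched.
- **Other things on the desk:** none looked moved in the last scene picture, which did not show the green key, and the arm was touching nothing.

**Readings that didn't fit:**
- Joint 3 read 2.583 and 2.582 rad against its rounded 2.58 limit, and joint 2 read its -1.01 limit, while I was bringing the arm into position. If the limit is exactly 2.58, that counts as a slight overrun.
- The finder's knob positions were 3 cm or more off, so I took the knob's place by eye from the pictures and used the camera calibration.

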